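Clamp a reagent bottle and take off its push-and-turn safety cap

TASK

Turn both wing knobs of the bottle vice clockwise to their end stops, in either order, so that its jaws grip the square bottle. Then press the bottle's push-and-turn safety cap well down before turning it, twist it about a fifth of a turn counter-clockwise while it is kept pressed so that it comes free, and lift it straight up; finish while still holding the cap, level and about 8 cm above where it sat, straight over the bottle. Keep the bottle in its seat in the vice and do not disturb the other things on the worktop.

Things in the scene. Friction and masses are not known exactly. Their poses are not given: they have to be found in the camera images.
- vice: Bottle vice fixed to the worktop: plate 110 x 320 x 12 mm, long along its y. Origin at the centre of the plate's underside, z up. In the middle a seat ring (93 mm across, 8 mm high) for the bottle; at y = +120 and -120 mm a grey housing (60 x 50 mm, top 48 mm above the worktop) with a black wing knob, which drives a flat jaw 50 mm wide to the bottle, 4 mm per rad. Highest point 81 mm.
- knob_left_grip (a point): Grip point of the wing knob at the vice's +y end: on its vertical axis, mid-height of the bar, 69 mm above the worktop, 21 mm above the housing. Bar 58 mm long along this point's x, 14 mm thick along y, 24 mm high. At joint 0 it lies 0.7 rad counter-clockwise (from above) of the vice's x axis, at the stop 0.7 rad clockwise of it.
- knob_right_grip (a point): The same point of the equal wing knob at the vice's -y end.
- knob_left (a joint): Turn of the left (+y) wing knob, rad: grows clockwise seen from above; starts at 0 to 0.25, the end stop is at 1.4. About 0.1 N m turns it; it stays where it is left.
- knob_right (a joint): Turn of the right (-y) wing knob, the same way: clockwise grows, starts at 0 to 0.25, end stop at 1.4.
- bottle: White square plastic bottle, 58 x 58 mm, loose in the vice's seat on the base plate; origin at the centre of its underside, z up. Square body 66 mm high, shoulder up to 76 mm, neck above. It has some play in the seat until both jaws are closed.
- cap: Grey push-and-turn cap on the bottle: round with twelve flat sides, 52 mm across flats (flats face its x axis and every 30 degrees from it), 32 mm high, 50 g; origin at the centre of its open underside, z up. Closed, the underside is 84 mm above the bottle's (96 mm above the worktop) and its x agrees with the bottle's. How it opens: see cap_top and cap_liner.
- cap_top (a point): Centre of the cap's closed top, 32 mm above its underside; axes as the cap's. The cap's inner lugs sit in notches: it turns only while pressed down 5.5 mm or more. Then turn it counter-clockwise (from above) by 1.0 to 1.3 rad, held down all the while: free from 0.9, stop at 1.4. Then it lifts off straight up.
- cap_liner (a joint): Travel of the sprung liner inside the cap, m: 0 as it stands, grows by as much as the cap is pressed onto the bottle (press 6 to 7 mm; 0.008 is the most), back to 0 when let up. The spring resists with about 5 N at first, 12 N at 6.5 mm.
- spare_bottle: Bystander: a like bottle with a cap of the same look (58 x 58 x 116 mm), standing free on the worktop to the left, not in the vice. Leave alone. Origin at the centre of its underside.
- bench_timer: Bystander: white bench timer, 62 x 68 x 20 mm, lying to the right. Leave alone. Origin at the centre of its underside.
- stapler: Bystander: black desk stapler, 140 x 36 x 46 mm, on the left. Leave alone. Origin at the centre of its underside.
- cuvette_tray: Bystander: cream cuvette tray, 100 x 150 x 39 mm, behind the vice. Leave alone. Origin at the centre of its underside.
Mind the look-alikes: they are no part of the job. Leave any green look-alike of the cap alone.

How it is judged:
On the way, in this order (a step that is already met when the one before it is completed fails the run):
1. both wing knobs are turned clockwise to their end stops (value of joint each of knob_left, knob_right above 1.28 rad), for 0.1 s.
2. the cap, not yet turned, is pressed down at least 4.5 mm (value of joint cap_liner above 0.0045 m and angle between the x axis of cap and the x axis of bottle, either way round below 0.15 rad), for 0.02 s.
3. the cap is twisted free of its notches, at least 0.75 rad (angle between the x axis of cap and the x axis of bottle, either way round above 0.75 rad), for 0.05 s.
At the end, for the whole second after the job is handed in: The fingers hold the cap still, level within 0.2 rad, 40 to 160 mm above where it sat and within 30 mm of straight over the bottle, touching the bottle no more; both knobs are at their end stops (above 1.28 rad); the bottle stands upright in its seat, within 6 mm of the vice's middle (all of step 1 and z of cap in the frame of bottle between 0.124 and 0.244 m and horizontal distance between cap and bottle below 0.03 m and angle between cap's own z axis and vertical below 0.2 rad and contact force between the fingers and cap above 2 N and contact force between cap and bottle below 0.1 N and linear speed of cap below 0.03 m/s and horizontal distance between bottle and vice below 0.006 m and z of bottle in the frame of vice below 0.018 m and angle between bottle's own z axis and vertical below 0.06 rad); the arm keeps its last pose, push and grip.
It fails at once if the bottle is lifted out of its seat (z of bottle in the frame of vice above 0.022 m).
It fails at once if the spare bottle is moved more than 25 mm (distance of spare_bottle from where it was at the start of the episode above 0.025 m).
It fails at once if the bench timer is moved more than 25 mm (distance of bench_timer from where it was at the start of the episode above 0.025 m).
It fails at once if the stapler is moved more than 25 mm (distance of stapler from where it was at the start of the episode above 0.025 m).
It fails at once if the cuvette tray is moved more than 25 mm (distance of cuvette_tray from where it was at the start of the episode above 0.025 m).
It also fails if it takes over 59 s, if anything falls off the work surface, if the arm or the gripper's body presses on something with over 40 N, if the wrist force passes 120 N, or if a joint passes its speed limit or range.

ROBOT

A 7-joint arm with a two-finger parallel gripper is mounted at the origin on a cart in front of the work surface, level with it; the furniture and walls round the work are solid. World frame = base frame: x ahead of the robot, y to its left, z up, the work surface at z = 0. Lengths are in m, angles in rad, forces in N, time in s.
With the tool pointing down it reaches from about 0.4 to 0.9 m from the base axis. Payload 5.6 kg.
Tool frame: the origin (TCP) lies at the very end of the fingers, on their centre line; the grasp point (between the pads) lies ctrl.tcp_to_grasp behind it (ctrl.tcp_to_grasp is the distance from the TCP to the grasp point, in m); x points along the fingers, y is the direction in which the jaws open and shut, and the axes are right-handed (so a half turn about x gives the same grasp; the last joint's range is limited). The gripper opens to 92 mm and grips with 3 to 60 N. Pads are 20 mm wide; open, the fingers measure 128 mm over their backs; the gripper's body (75 mm by 189 mm) begins 69 mm behind the grasp point.
Start: joints at [1.224, 0.468, -0.012, 1.603, 0.006, 1.071, -0.056], TCP at [0.194, -0.62, 0.215] pointing down, gripper open.
Joint ranges: [-2.53, 2.53], [-0.31, 2.02], [-1.57, 1.55], [0.28, 2.44], [-1.29, 4.43], [0.15, 1.84], [-2.92, 2.92]. Speed limits (rad/s): [2.57, 2.57, 3.14, 3.14, 3.14, 3.14, 3.14].

INTERFACE

Orientations are given as a unit quaternion [x, y, z, w].
In Python, from cell import ctrl, imaging, order gives the robot as it stands.
- The arm moves only by the shell command python3 -m pendant 'ROWS' [OPENING] [FORCE]. ROWS is JSON, a list of rows, each an object with "slide": the shift along the tool's x, y, z in mm, a list of three; "dr": the turn, a rotation vector about the tool's x, y, z in rad, a list of three. In form: [{"slide": [tx, ty, tz], "dr": [wx, wy, wz]}, ...]. A call has 1 to 20 rows; each row shifts and turns the commanded pose from where the row before left it, along the tool's axes as they then stand; what a row does not reach is not made up. A row lasts 1/10 s, in which the tool goes at most 50 mm and 8.59 degrees, less where a joint would pass 70% of its speed; a pose out of reach is approached as far as the arm can. A call is refused whole if a number of a shift passes 50 or a number of a turn 0.15, either way. A call with a gripper value outside its range is refused whole. OPENING is the opening, from 0 (shut) to 1 (fully open), set as the call begins (- or left out, the last holds). The fingers move at their own pace and stop on an object; FORCE is the grip in N (left out, the last holds). Time passes only in rows, so rows that do not move let the fingers close. It gives the time, the measured TCP pose, the force and the opening at its end, in the units of the state.
- ctrl.read_state(): the state, without advancing time (a new reading comes with each control period).
- imaging.read_camera(name): name is "scene" or "top" or "wrist"; returns the picture (420x560x3 uint8, red, green, blue); there is no depth.
- imaging.calibration(name): a dict with "fx", "fy", "cx", "cy" (pixels), "dist" ([k1, k2, p1, p2, k3] as OpenCV has them; the pictures are not rectified), "view" (4x4, takes a point from world to camera coordinates). Camera axes: x right, y up, looking along -z (the intrinsics and any distortion apply to the point x, -y, -z); pixel columns grow to the right and rows downward; lengths in m; the calibration is good to about 2 mm. A picture is of the moment at which its call begins: read the wrist's pose just before it. calibration takes no time and is no camera call; for the wrist camera it gives the pose at the moment of the call.
- order.hand_in(): hands the job in, once; it reports no verdict.
Trained networks look in the newest picture that a camera, given by its name, has taken for a name from the list of things; names that differ only in an ending like _2 or _b are one class to them, and where a whole thing is asked for, a point or a joint stands for the part that bears it (a point fixed in the world has none). Each returns a list of dicts, best first, with "score" (0 to 1); they miss things now and then, are a little off and sometimes report something else, mostly with a low value. They report only what shows in the picture. A call takes as long as a camera call. They do not tell look-alikes from the thing itself.
- imaging.boxes_of(camera, target): "uv" ([column, row] in pixels, amid what is visible of it).
The state is a dict: "t": time; "joint_pos": joint angles; "dq": joint speeds; "joint_torque": joint torques, N m; "tcp_pos": TCP position; "tool_rot": TCP orientation; "ft_force": force on the tool from outside, world axes, zero at the start; "moment": the same for the moment, N m; "opening": finger opening in m.
Only numpy, scipy, OpenCV 4.12 (cv2) and the standard library are available. Lean on these libraries where they do the work, as an engineer would, in place of code of your own. Each camera call takes 0.05 s, during which the arm holds its last target. There are 200 camera calls.

## Working session

There is one attempt and no reset: what is moved stays moved. The work goes in short steps, Python scripts to look and compute and a shell command to move; the robot and the scene stay as the last step left them, time stands still between calls to the robot, and variables do not carry over. Pictures are saved under pics/ and viewed, about 8 in all and at most 12, crops included, and the job is handed in when it is done.

```bash
mkdir -p pics; ls
cat > h.py <<'E'
import numpy as np, cv2, json
from cell import ctrl, imaging, order
from scipy.spatial.transform import Rotation as R
def ray(cam,uv,c=None):
    c=c or imaging.calibration(cam)
    K=np.array([[c['fx'],0,c['cx']],[0,c['fy'],c['cy']],[0,0,1.]])
    n=cv2.undistortPoints(np.array([[uv]],float),K,np.array(c['dist'],float))[0,0]
    V=np.array(c['view']); d=V[:3,:3].T@np.array([n[0],-n[1],-1]); o=-V[:3,:3].T@V[:3,3]
    return o,d
def atz(cam,uv,z,c=None):
    o,d=ray(cam,uv,c); return o+d*(z-o[2])/d[2]
def proj(cam,p,c=None):
    c=c or imaging.calibration(cam)
    K=np.array([[c['fx'],0,c['cx']],[0,c['fy'],c['cy']],[0,0,1.]])
    V=np.array(c['view']); q=V[:3,:3]@np.array(p)+V[:3,3]
    return cv2.projectPoints(np.array([[q[0],-q[1],-q[2]]]),np.zeros(3),np.zeros(3),K,np.array(c['dist'],float))[0][0,0]
def save(cam,name):
    im=imaging.read_camera(cam); cv2.imwrite(f'pics/{name}.png',im[:,:,::-1]); return im
E
python3 - <<'E'
from h import *
s=ctrl.read_state(); print({k:np.round(v,3).tolist() for k,v in s.items()}, ctrl.tcp_to_grasp)
a=save('top','top0'); b=save('scene','scene0')
cv2.imwrite('pics/both0.png',np.vstack([a,b])[:,:,::-1])
H={'vice':0.03,'knob_left':0.07,'knob_right':.07,'knob_left_grip':.069,'knob_right_grip':.069,'cap':.112,'cap_top':.128,'bottle':.06,'spare_bottle':.1}
for cam in('top','scene'):
  for n,z in H.items():
    for r in imaging.boxes_of(cam,n)[:3]:
      print(cam,n,round(r['score'],2),np.round(r['uv']),np.round(atz(cam,r['uv'],z),3))
E
```

```text
pics
{'t': 0.0, 'joint_pos': [1.224, 0.468, -0.012, 1.604, 0.006, 1.071, -0.056], 'dq': [-0.001, -0.001, 0.0, -0.001, 0.0, 0.0, -0.0], 'joint_torque': [0.0, -52.057, -0.012, -24.376, -0.057, 0.017, 0.0], 'tcp_pos': [0.194, -0.62, 0.214], 'tool_rot': [-0.699, -0.108, 0.699, -0.106], 'ft_force': [0.672, 0.955, -0.03], 'moment': [-0.058, 0.015, -0.014], 'opening': 0.092} 0.0187
top vice 0.88 [263. 228.] [0.527 0.055 0.03 ]
top knob_left 0.39 [217. 233.] [0.508 0.205 0.07 ]
top knob_right 0.49 [254. 236.] [0.5   0.083 0.07 ]
top knob_left_grip 0.5 [215. 234.] [0.505 0.213 0.069]
top knob_left_grip 0.25 [290. 224.] [ 0.541 -0.032  0.069]
top cap 0.77 [323. 230.] [ 0.523 -0.137  0.112]
top cap 0.74 [217. 270.] [0.388 0.198 0.112]
top cap 0.7 [250. 228.] [0.524 0.096 0.112]
top cap_top 0.7 [214. 269.] [0.393 0.206 0.128]
top cap_top 0.67 [319. 232.] [ 0.515 -0.123  0.128]
top cap_top 0.53 [252. 229.] [0.519 0.088 0.128]
top bottle 0.46 [256. 232.] [0.511 0.077 0.06 ]
top bottle 0.16 [217. 235.] [0.5   0.206 0.06 ]
top spare_bottle 0.9 [150. 201.] [0.604 0.421 0.1  ]
top spare_bottle 0.59 [255. 235.] [0.503 0.081 0.1  ]
scene vice 0.65 [259. 254.] [0.496 0.148 0.03 ]
scene knob_left 0.78 [237. 249.] [0.509 0.214 0.07 ]
scene knob_right 0.66 [294. 218.] [ 0.537 -0.02   0.07 ]
scene knob_left_grip 0.59 [237. 251.] [0.503 0.22  0.069]
scene knob_right_grip 0.76 [293. 219.] [ 0.533 -0.014  0.069]
scene knob_right_grip 0.27 [198. 321.] [0.338 0.444 0.069]
scene cap 0.69 [265. 286.] [0.299 0.29  0.112]
scene cap 0.58 [323. 225.] [ 0.404 -0.005  0.112]
scene cap 0.57 [300. 274.] [0.281 0.201 0.112]
scene cap_top 0.85 [303. 275.] [0.259 0.213 0.128]
scene cap_top 0.79 [321. 225.] [0.387 0.022 0.128]
scene cap_top 0.67 [263. 287.] [0.284 0.309 0.128]
scene bottle 0.66 [269. 240.] [0.502 0.108 0.06 ]
scene spare_bottle 0.62 [148. 266.] [0.548 0.452 0.1  ]
scene spare_bottle 0.29 [235. 250.] [0.471 0.249 0.1  ]
```

View pics/top0.png

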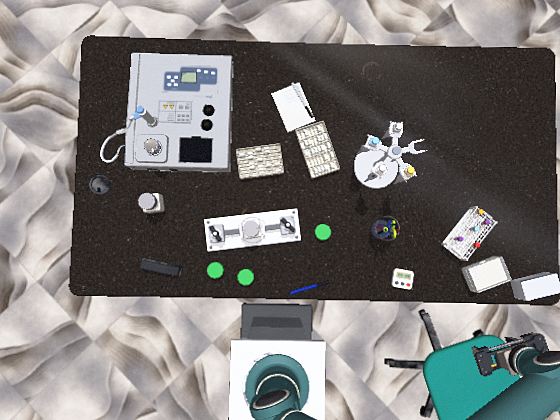

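View pics/scene0.png

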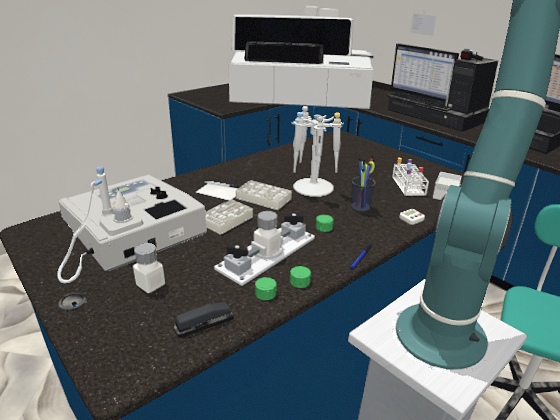

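Run:
```python
from h import *
s=ctrl.read_state(); M=R.from_quat(s['tool_rot']).as_matrix(); print(M.round(3))
L=atz('top',[215,234],.069);Rr=atz('top',[289.5,224],.069);print(L,Rr,L-Rr,np.linalg.norm(L-Rr))
C=atz('top',[251,229],.128);print(C)
C=(L+Rr)/2; C[2]=.27
print(proj('scene',L),proj('scene',Rr))
d=C-s['tcp_pos']; print(d, M.T@d*1000)
```

```text
[[-0.     0.299 -0.954]
 [-0.    -0.954 -0.299]
 [-1.     0.     0.   ]]
[0.50321745 0.21225039 0.069     ] [ 0.54109763 -0.03179341  0.069     ] [-0.03788019  0.2440438   0.        ] 0.24696616035935245
[0.52016808 0.09200238 0.128     ]
[238.96194576 249.92252931] [295.72383136 216.30649217]
[0.32777975 0.71049513 0.05541373] [ -55.46872444 -579.94202463 -525.26568201]
```

```bash
python3 -m pendant '[{"slide":[-30,0,0],"dr":[0,0,0]},{"slide":[-25,0,0],"dr":[0,0,0]},{"slide":[0,-36,-33],"dr":[0,0,0]},{"slide":[0,-36,-33],"dr":[0,0,0]},{"slide":[0,-36,-33],"dr":[0,0,0]},{"slide":[0,-36,-33],"dr":[0,0,0]},{"slide":[0,-36,-33],"dr":[0,0,0]},{"slide":[0,-36,-33],"dr":[0,0,0]},{"slide":[0,-36,-33],"dr":[0,0,0]},{"slide":[0,-36,-33],"dr":[0,0,0]},{"slide":[0,-36,-33],"dr":[0,0,0]},{"slide":[0,-36,-33],"dr":[0,0,0]},{"slide":[0,-36,-33],"dr":[0,0,0]},{"slide":[0,-36,-33],"dr":[0,0,0]},{"slide":[0,-36,-33],"dr":[0,0,0]},{"slide":[0,-36,-33],"dr":[0,0,0]},{"slide":[0,-36,-33],"dr":[0,0,0]},{"slide":[0,-36,-33],"dr":[0,0,0]},{"slide":[0,0,0],"dr":[0,0,0]}]' 1
python3 - <<'E'
from h import *
s=ctrl.read_state(); print({k:np.round(v,3).tolist() for k,v in s.items() if k in('t','joint_pos','tcp_pos','ft_force')})
print(R.from_quat(s['tool_rot']).as_matrix().round(3))
c=imaging.calibration('wrist'); save('wrist','w1'); V=np.array(c['view']);print((-V[:3,:3].T@V[:3,3]).round(3))
for n,z in {'vice':.03,'knob_left_grip':.081,'knob_right_grip':.081,'cap_top':.128,'bottle':.06}.items():
    for r in imaging.boxes_of('wrist',n)[:3]:
      print(n,round(r['score'],2),np.round(r['uv']),np.round(atz('wrist',r['uv'],z,c),3))
E
```

```text
t: 2.9
tcp_pos: [0.527, 0.0946, 0.2698]
tool_rot: [0.699, 0.112, -0.698, 0.109]
ft_force: [0.1, 0.3, 0.2]
opening: 0.0921
{'t': 2.9, 'joint_pos': [0.247, 0.278, -0.577, 1.793, 0.163, 1.116, -1.642], 'tcp_pos': [0.527, 0.095, 0.27], 'ft_force': [0.082, 0.333, 0.22]}
[[ 0.001  0.308 -0.951]
 [ 0.005 -0.951 -0.308]
 [-1.    -0.004 -0.002]]
[0.595 0.117 0.439]
knob_left_grip 0.66 [181. 176.] [0.508 0.213 0.081]
knob_right_grip 0.56 [372. 211.] [ 0.537 -0.017  0.081]
cap_top 0.82 [437. 234.] [ 0.542 -0.076  0.128]
cap_top 0.71 [168. 242.] [0.444 0.198 0.128]
cap_top 0.66 [276. 201.] [0.524 0.1   0.128]
bottle 0.61 [278. 172.] [0.545 0.104 0.06 ]
bottle 0.29 [181. 175.] [0.504 0.219 0.06 ]
```

View pics/w1.png

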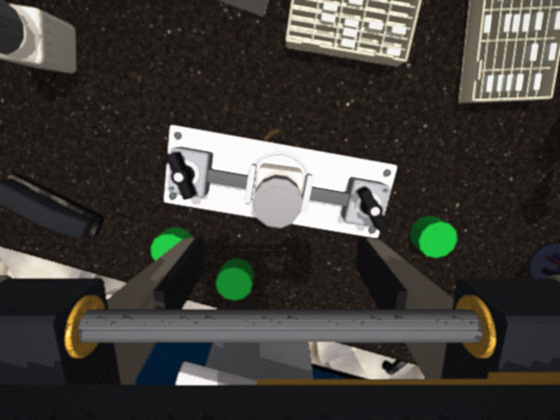

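Run:
```python
from h import *
im=cv2.imread('pics/w1.png'); cv2.imwrite('pics/w1c.png',cv2.resize(im[110:245,150:410],None,fx=3,fy=3,interpolation=cv2.INTER_CUBIC))
c=imaging.calibration('wrist')
P=[atz('wrist',u,.012,c)[:2] for u in ([171,126],[396,167],[379,237],[166,202])]
print(np.round(P,3), np.mean(P,0).round(4)); ax=(P[0]+P[3]-P[1]-P[2]); print('yaw',np.arctan2(-ax[0],ax[1]), np.linalg.norm(ax)/2)
g=cv2.cvtColor(im,cv2.COLOR_BGR2GRAY)
for (x0,x1,y0,y1) in ((164,200,146,202),(350,392,180,222)):
    sub=(g[y0:y1,x0:x1]<45).astype(np.uint8)
    n,l,st,ce=cv2.connectedComponentsWithStats(sub); i=1+np.argmax(st[1:,4])
    pts=np.argwhere(l==i)[:,::-1]+[x0,y0]
    w=np.array([atz('wrist',p.astype(float),.081,c)[:2] for p in pts]); m=w.mean(0); u,sv,vt=np.linalg.svd(w-m,full_matrices=False)
    r,_,_=cv2.minAreaRect((w*1000).astype(np.float32)),0,0
    print(m.round(4),'ang',np.arctan(vt[0,1]/vt[0,0]),'rect',r)
```

```text
[[ 0.554  0.249]
 [ 0.592 -0.063]
 [ 0.489 -0.079]
 [ 0.448  0.234]] [0.5207 0.0853]
yaw 0.12679210854158995 0.3154332462467507
[0.5115 0.2046] ang 0.7061307862164091 rect ((511.11407470703125, 208.40109252929688), (64.41961669921875, 30.848793029785156), 49.825992584228516)
[ 0.5411 -0.0281] ang 1.1477286192409193 rect ((542.6301879882812, -28.573654174804688), (44.57823181152344, 39.42599868774414), 22.511953353881836)
```

View pics/w1c.png

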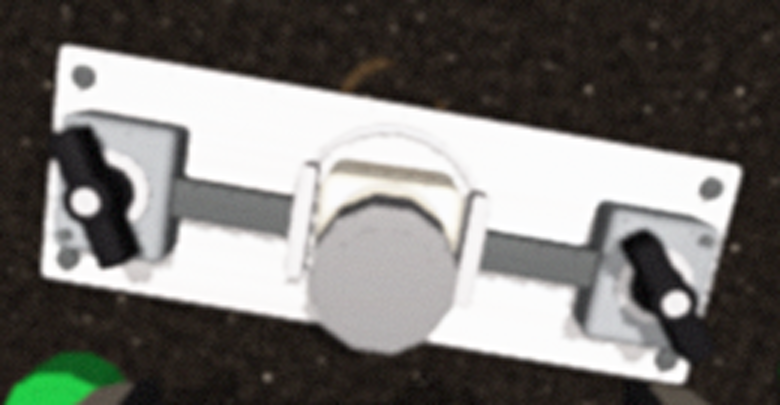

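Run:
```python
from h import *
c=imaging.calibration('wrist')
f=lambda u,v,z:atz('wrist',[150+u/3,110+v/3],z,c)[:2]
for n,d,e1,e2 in(('L',(86,202),(73,132),(120,262)),('R',(676,303),(632,235),(692,355))):
    a,b=f(*e1,.081),f(*e2,.081); print(n,'dot',f(*d,.081).round(4),'ends',a.round(4),b.round(4),'mid',((a+b)/2).round(4),'len',np.linalg.norm(a-b).round(4),'ang',np.arctan((a-b)[1]/(a-b)[0]).round(3))
P=[f(*u,.012) for u in((62,44),(742,165),(687,384),(42,278))]; print(np.round(P,4),np.mean(P,0)); 
ax=(P[0]+P[3]-P[1]-P[2]);ay=P[0]+P[1]-P[2]-P[3]; print(np.arctan2(-ax[0],ax[1]),np.arctan2(ay[1],ay[0]),np.linalg.norm(ax)/2,np.linalg.norm(ay)/2)
print('cap',f(383,278,.128))
s=ctrl.read_state();print(s['tcp_pos'])
```

```text
L dot [0.5054 0.2055] ends [0.5306 0.2162] [0.4857 0.1873] mid [0.5081 0.2017] len 0.0535 ang 0.571
R dot [ 0.5358 -0.0322] ends [ 0.5567 -0.005 ] [ 0.517  -0.0467] mid [ 0.5369 -0.0259] len 0.0576 ang 0.811
[[ 0.5553  0.2502]
 [ 0.5956 -0.0637]
 [ 0.4873 -0.0798]
 [ 0.4459  0.2367]] [0.52104785 0.08582161]
0.12886395422934785 0.13484294709939346 0.31785590837328886 0.10985754422114306
cap [0.52154117 0.08755948]
[0.52577187 0.08548658 0.26962279]
```

Run:
```python
from h import *
s=ctrl.read_state(); c=imaging.calibration('wrist'); im=save('wrist','w2'); s2=ctrl.read_state(); print(s['tcp_pos'],s2['tcp_pos'],s['dq'].round(3) if hasattr(s['dq'],'round') else s['dq'])
json.dump({k:np.array(v).tolist() for k,v in c.items()},open('c2.json','w'))
cv2.imwrite('pics/w2c.png',cv2.resize(im[110:245,150:410,::-1],None,fx=3,fy=3,interpolation=cv2.INTER_CUBIC))
```

```text
[0.52577187 0.08548658 0.26962279] [0.52583965 0.08557618 0.26970434] [ 0.004 -0.002 -0.004 -0.004  0.    -0.002 -0.004]
```

View pics/w2c.png

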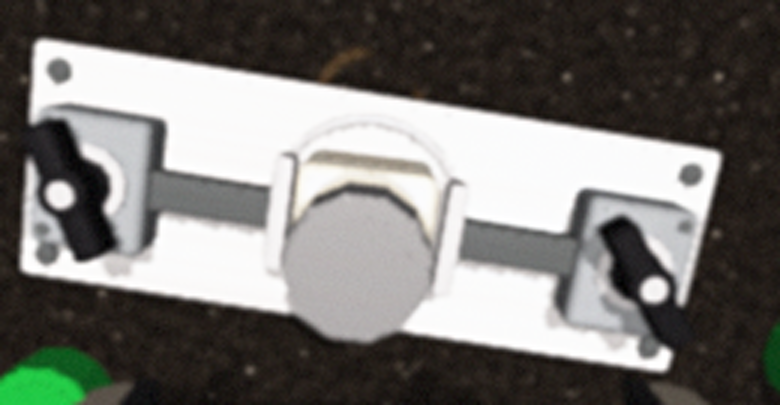

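```bash
cat > m.py <<'E'
from h import *
c=json.load(open('c2.json'))
f=lambda u,v,z:atz('wrist',[150+u/3,110+v/3],z,c)[:2]
for n,d,e1,e2 in(('L',(60,193),(48,124),(96,257)),('R',(655,290),(612,218),(672,342))):
  for z in (.075,.081):
    a,b=f(*e1,z),f(*e2,z); print(n,z,'dot',f(*d,z).round(4),'mid',((a+b)/2).round(4),'len',np.linalg.norm(a-b).round(4),'ang',np.arctan((a-b)[1]/(a-b)[0]).round(3))
P=[f(*u,.012) for u in((37,38),(721,152),(668,372),(20,271))]; print(np.round(P,4),np.mean(P,0)); 
ax=(P[0]+P[3]-P[1]-P[2]);ay=P[0]+P[1]-P[2]-P[3]; y=np.arctan2(-ax[0],ax[1]);print(y,np.arctan2(ay[1],ay[0]),np.linalg.norm(ax)/2,np.linalg.norm(ay)/2)
C=np.mean(P,0);print('knobs',C+.12*np.array([-np.sin(y),np.cos(y)]),C-.12*np.array([-np.sin(y),np.cos(y)]))
print('cap',f(358,265,.128))
E
python3 m.py
python3 - <<'E'
from h import *
s=ctrl.read_state();M=R.from_quat(s['tool_rot']).as_matrix();print(s['tcp_pos'],M.round(4))
E
```

```text
L 0.075 dot [0.5044 0.2179] mid [0.5063 0.2132] len 0.0553 ang 0.565
L 0.081 dot [0.5059 0.2161] mid [0.5078 0.2115] len 0.0544 ang 0.565
R 0.075 dot [ 0.5374 -0.0242] mid [ 0.5394 -0.0179] len 0.0595 ang 0.796
R 0.081 dot [ 0.5383 -0.022 ] mid [ 0.5403 -0.0159] len 0.0585 ang 0.796
[[ 0.5546  0.2614]
 [ 0.5983 -0.0521]
 [ 0.4904 -0.0685]
 [ 0.4462  0.2475]] [0.52236573 0.09709103]
0.1388022321848228 0.13947353516204689 0.31782610804491795 0.10920062034545767
knobs [0.50576289 0.21593693] [ 0.53896856 -0.02175486]
cap [0.52342094 0.09726031]
[0.52583965 0.08557618 0.26970434] [[ 2.000e-04  2.965e-01 -9.550e-01]
 [-9.000e-04 -9.550e-01 -2.965e-01]
 [-1.000e+00  9.000e-04  0.000e+00]]
```

```bash
python3 -m pendant '[{"slide":[0,0,0],"dr":[-0.13,0,0]},{"slide":[0,0,0],"dr":[-0.13,0,0]},{"slide":[0,-40,-18],"dr":[0,0,0]},{"slide":[0,-40,-17],"dr":[0,0,0]},{"slide":[0,-41,-17],"dr":[0,0,0]},{"slide":[30,0,0],"dr":[0,0,0]},{"slide":[40,0,0],"dr":[0,0,0]},{"slide":[40,0,0],"dr":[0,0,0]},{"slide":[40,0,0],"dr":[0,0,0]},{"slide":[20,0,0],"dr":[0,0,0]},{"slide":[0,0,0],"dr":[0,0,0]},{"slide":[0,0,0],"dr":[0,0,0]},{"slide":[0,0,0],"dr":[0,0,0]},{"slide":[0,0,0],"dr":[0,0,0]}]' 0.5
cat > st.py <<'E'
from h import *
import sys
s=ctrl.read_state();M=R.from_quat(s['tool_rot']).as_matrix()
print('t',s['t'],'tcp',np.round(s['tcp_pos'],4),'x',M[:,0].round(3),'jaw',np.arctan2(M[1,1],M[0,1]).round(3),'q',np.round(s['joint_pos'],2),'F',np.round(s['ft_force'],1),'M',np.round(s['moment'],2),'op',round(s['opening'],4))
if len(sys.argv)>3: print('slide mm',(M.T@(np.array(sys.argv[1:4],float)-s['tcp_pos'])*1000).round(1))
E
python3 st.py .5058 .216 .053
```

```text
t: 4.65
tcp_pos: [0.5064, 0.2176, 0.1012]
tool_rot: [0.68, 0.196, -0.678, 0.197]
ft_force: [0.2, -0.5, 0.0]
opening: 0.0461
t 4.65 tcp [0.5064 0.2176 0.1012] x [ 0.003  0.001 -1.   ] jaw -1.008 q [-0.01  0.53 -0.58  1.91  0.39  0.81 -1.81] F [ 0.2 -0.5  0. ] M [-0.   -0.02  0.01] op 0.0461
slide mm [48.2  1.   1.5]
```

```bash
python3 -m pendant '[{"slide":[0,1,1.5],"dr":[-0.15,0,0]},{"slide":[0,0,0],"dr":[-0.15,0,0]},{"slide":[0,0,0],"dr":[-0.15,0,0]},{"slide":[0,0,0],"dr":[-0.15,0,0]},{"slide":[0,0,0],"dr":[-0.15,0,0]},{"slide":[0,0,0],"dr":[-0.15,0,0]},{"slide":[0,0,0],"dr":[-0.15,0,0]},{"slide":[0,0,0],"dr":[-0.15,0,0]},{"slide":[0,0,0],"dr":[-0.15,0,0]},{"slide":[0,0,0],"dr":[-0.15,0,0]},{"slide":[0,0,0],"dr":[-0.15,0,0]},{"slide":[0,0,0],"dr":[-0.15,0,0]},{"slide":[0,0,0],"dr":[-0.15,0,0]},{"slide":[0,0,0],"dr":[-0.15,0,0]},{"slide":[0,0,0],"dr":[-0.15,0,0]},{"slide":[0,0,0],"dr":[-0.15,0,0]},{"slide":[0,0,0],"dr":[-0.15,0,0]},{"slide":[0,0,0],"dr":[-0.15,0,0]},{"slide":[0,0,0],"dr":[-0.15,0,0]},{"slide":[0,0,0],"dr":[-0.15,0,0]}]'
python3 -m pendant '[{"slide":[0,0,0],"dr":[-0.14,0,0]},{"slide":[0,0,0],"dr":[0,0,0]},{"slide":[0,0,0],"dr":[0,0,0]},{"slide":[0,0,0],"dr":[0,0,0]}]'
python3 st.py .5058 .216 .053
```

```text
t: 6.65
tcp_pos: [0.5054, 0.2153, 0.1005]
tool_rot: [-0.15, 0.69, 0.15, 0.692]
ft_force: [-0.7, -0.1, -0.5]
opening: 0.046
t: 7.05
tcp_pos: [0.5048, 0.2156, 0.0999]
tool_rot: [-0.195, 0.679, 0.195, 0.68]
ft_force: [-0.7, -0.5, -0.4]
opening: 0.0458
t 7.05 tcp [0.5048 0.2156 0.0999] x [ 0.001 -0.    -1.   ] jaw 2.13 q [ 0.4   0.87 -1.24  1.89  0.94  1.12  0.91] F [-0.7 -0.5 -0.4] M [ 0.11 -0.16  0.  ] op 0.0458
slide mm [46.9 -0.1  1. ]
```

```bash
python3 -m pendant '[{"slide":[16,0,1],"dr":[0,0,0]},{"slide":[16,0,0],"dr":[0,0,0]},{"slide":[15,0,0],"dr":[0,0,0]},{"slide":[0,0,0],"dr":[0,0,0]},{"slide":[0,0,0],"dr":[0,0,0]}]'
python3 st.py .5058 .216 .053
python3 -m pendant '[{"slide":[0,0,0],"dr":[0,0,0]},{"slide":[0,0,0],"dr":[0,0,0]},{"slide":[0,0,0],"dr":[0,0,0]},{"slide":[0,0,0],"dr":[0,0,0]},{"slide":[0,0,0],"dr":[0,0,0]}]' 0 15
python3 st.py
```

```text
t: 7.55
tcp_pos: [0.5048, 0.2164, 0.0519]
tool_rot: [-0.196, 0.68, 0.196, 0.679]
ft_force: [0.3, 0.7, -0.4]
opening: 0.0459
t 7.55 tcp [0.5048 0.2164 0.0519] x [-0.001 -0.    -1.   ] jaw 2.133 q [ 0.36  0.93 -1.17  1.91  1.01  1.06  0.87] F [ 0.3  0.7 -0.4] M [ 0.13 -0.14 -0.  ] op 0.0459
slide mm [-1.1 -0.9  0.6]
t: 8.05
tcp_pos: [0.5058, 0.216, 0.0529]
tool_rot: [-0.196, 0.679, 0.196, 0.68]
ft_force: [-0.1, -0.6, 3.2]
opening: 0.0229
t 8.05 tcp [0.5058 0.216  0.0529] x [ 0.001 -0.    -1.   ] jaw 2.133 q [ 0.36  0.93 -1.17  1.91  1.01  1.06  0.87] F [-0.1 -0.6  3.2] M [-0.18 -0.21  0.  ] op 0.0229
```

```bash
python3 -m pendant '[{"slide":[0,0,0],"dr":[0,0,0]},{"slide":[0,0,0],"dr":[0,0,0]},{"slide":[0,0,0],"dr":[0,0,0]}]'
python3 st.py
```

```text
t: 8.35
tcp_pos: [0.5058, 0.216, 0.0528]
tool_rot: [-0.196, 0.679, 0.196, 0.68]
ft_force: [0.8, -2.6, 4.4]
opening: 0.0224
t 8.35 tcp [0.5058 0.216  0.0528] x [ 0.001 -0.001 -1.   ] jaw 2.133 q [ 0.36  0.93 -1.17  1.91  1.01  1.06  0.87] F [ 0.8 -2.6  4.4] M [-0.44 -0.3   0.  ] op 0.0224
```

```bash
python3 -m pendant '[{"slide":[0,0,0],"dr":[0,0,0]},{"slide":[0,0,0],"dr":[0,0,0]},{"slide":[-4,0,0],"dr":[0,0,0]},{"slide":[-4,0,0],"dr":[0,0,0]},{"slide":[0,0,0],"dr":[0,0,0]}]' 0.4
python3 -m pendant '[{"slide":[0,0,0],"dr":[0,0,0]},{"slide":[0,0,0],"dr":[0,0,0]},{"slide":[0,0,0],"dr":[0,0,0]},{"slide":[0,0,0],"dr":[0,0,0]},{"slide":[0,0,0],"dr":[0,0,0]},{"slide":[0,0,0],"dr":[0,0,0]}]' 0 15
python3 st.py
```

```text
t: 8.85
tcp_pos: [0.5056, 0.2166, 0.0612]
tool_rot: [-0.196, 0.679, 0.196, 0.68]
ft_force: [0.3, -0.0, -0.1]
opening: 0.0363
t: 9.45
tcp_pos: [0.5055, 0.2159, 0.0604]
tool_rot: [-0.196, 0.679, 0.196, 0.679]
ft_force: [1.2, -1.4, 0.1]
opening: 0.0142
t 9.45 tcp [0.5055 0.2159 0.0604] x [ 0.    -0.001 -1.   ] jaw 2.133 q [ 0.37  0.92 -1.18  1.91  1.    1.07  0.88] F [ 1.2 -1.4  0.1] M [-0.31 -0.34  0.09] op 0.0142
```

```bash
python3 -m pendant '[{"slide":[0,0,0],"dr":[0.12,0,0]},{"slide":[0,0,0],"dr":[0.12,0,0]},{"slide":[0,0,0],"dr":[0.12,0,0]},{"slide":[0,0,0],"dr":[0.12,0,0]},{"slide":[0,0,0],"dr":[0.12,0,0]},{"slide":[0,0,0],"dr":[0.12,0,0]},{"slide":[0,0,0],"dr":[0.12,0,0]},{"slide":[0,0,0],"dr":[0.12,0,0]},{"slide":[0,0,0],"dr":[0.12,0,0]},{"slide":[0,0,0],"dr":[0.06,0,0]},{"slide":[0,0,0],"dr":[0.04,0,0]},{"slide":[0,0,0],"dr":[0,0,0]},{"slide":[0,0,0],"dr":[0,0,0]}]'
python3 st.py
```

```text
t: 10.75
tcp_pos: [0.5055, 0.2153, 0.0604]
tool_rot: [0.214, 0.674, -0.215, 0.674]
ft_force: [1.4, -4.4, 1.2]
opening: 0.0147
t 10.75 tcp [0.5055 0.2153 0.0604] x [ 0.    -0.002 -1.   ] jaw 0.954 q [ 0.26  0.77 -0.98  1.91  0.81  0.92 -0.18] F [ 1.4 -4.4  1.2] M [-1.04 -0.38  0.23] op 0.0147
```

```bash
python3 -m pendant '[{"slide":[0,0,0],"dr":[0.05,0,0]},{"slide":[0,0,0],"dr":[0.05,0,0]},{"slide":[0,0,0],"dr":[0,0,0]},{"slide":[0,0,0],"dr":[0,0,0]}]'
python3 st.py
```

```text
t: 11.15
tcp_pos: [0.5054, 0.2154, 0.0604]
tool_rot: [0.247, 0.662, -0.248, 0.662]
ft_force: [-0.3, -5.9, 2.7]
opening: 0.0163
t 11.15 tcp [0.5054 0.2154 0.0604] x [-0.    -0.002 -1.   ] jaw 0.855 q [ 0.25  0.76 -0.96  1.91  0.8   0.91 -0.26] F [-0.3 -5.9  2.7] M [-1.24 -0.26  0.48] op 0.0163
```

```bash
python3 -m pendant '[{"slide":[0,0,0],"dr":[0,0,0]},{"slide":[0,0,0],"dr":[0,0,0]},{"slide":[-45,0,0],"dr":[0,0,0]},{"slide":[-48,0,0],"dr":[0,0,0]},{"slide":[0,-26.2,30.2],"dr":[0,0,0]},{"slide":[0,-26.2,30.2],"dr":[0,0,0]},{"slide":[0,-26.2,30.2],"dr":[0,0,0]},{"slide":[0,-26.2,30.2],"dr":[0,0,0]},{"slide":[0,-26.2,30.2],"dr":[0,0,0]},{"slide":[0,-26.2,30.2],"dr":[0,0,0]},{"slide":[0,0,0],"dr":[-0.15,0,0]},{"slide":[0,0,0],"dr":[-0.15,0,0]},{"slide":[0,0,0],"dr":[-0.15,0,0]},{"slide":[0,0,0],"dr":[-0.15,0,0]},{"slide":[0,0,0],"dr":[-0.15,0,0]},{"slide":[0,0,0],"dr":[-0.15,0,0]},{"slide":[0,0,0],"dr":[-0.15,0,0]},{"slide":[0,0,0],"dr":[-0.15,0,0]},{"slide":[0,0,0],"dr":[-0.15,0,0]},{"slide":[0,0,0],"dr":[-0.15,0,0]}]' 0.45
python3 -m pendant '[{"slide":[0,0,0],"dr":[0,0,0]},{"slide":[0,0,0],"dr":[0,0,0]}]'
python3 st.py .5387 -.0219 .061
python3 - <<'E'
from h import *
save('scene','s2'); im=save('top','t2')
cv2.imwrite('pics/t2c.png',cv2.resize(im[200:255,195:310,::-1],None,fx=6,fy=6,interpolation=cv2.INTER_CUBIC))
E
```

```text
t: 13.15
tcp_pos: [0.5387, -0.0203, 0.1538]
tool_rot: [-0.271, 0.652, 0.272, 0.653]
ft_force: [-0.8, 0.6, 0.4]
opening: 0.0411
t: 13.35
tcp_pos: [0.5385, -0.0206, 0.1536]
tool_rot: [-0.268, 0.654, 0.269, 0.654]
ft_force: [-0.4, 0.4, 0.6]
opening: 0.0414
t 13.35 tcp [ 0.5385 -0.0206  0.1536] x [ 0.     0.002 -1.   ] jaw 2.35 q [ 0.92  0.88 -1.4   1.88  0.93  1.24  1.56] F [-0.4  0.4  0.6] M [ 0.11 -0.12  0.01] op 0.0414
slide mm [92.6 -1.1 -0.9]
```

View pics/t2c.png

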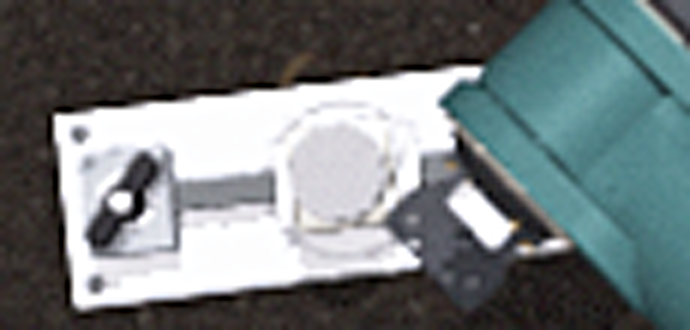

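```bash
python3 -m pendant '[{"slide":[25,-1,-1],"dr":[0,0,0]},{"slide":[30,0,0],"dr":[0,0,0]},{"slide":[25,0,0],"dr":[0,0,0]},{"slide":[12,0,0],"dr":[0,0,0]},{"slide":[0,0,0],"dr":[0,0,0]},{"slide":[0,0,0],"dr":[0,0,0]}]'
python3 st.py .5387 -.0219 .061
python3 -m pendant '[{"slide":[0,0,0],"dr":[0,0,0]},{"slide":[0,0,0],"dr":[0,0,0]},{"slide":[0,0,0],"dr":[0,0,0]},{"slide":[0,0,0],"dr":[0,0,0]},{"slide":[0,0,0],"dr":[0,0,0]},{"slide":[0,0,0],"dr":[0,0,0]}]' 0 15
python3 st.py
```

```text
t: 14.05
tcp_pos: [0.539, -0.0224, 0.0625]
tool_rot: [-0.27, 0.653, 0.269, 0.654]
ft_force: [-0.3, 0.6, 0.0]
opening: 0.0416
t 14.05 tcp [ 0.539  -0.0224  0.0625] x [ 0.001  0.    -1.   ] jaw 2.353 q [ 0.85  0.97 -1.26  1.93  1.06  1.12  1.49] F [-0.3  0.6  0. ] M [ 0.05 -0.1   0.  ] op 0.0416
slide mm [1.5 0.6 0.1]
t: 14.65
tcp_pos: [0.5383, -0.0224, 0.062]
tool_rot: [-0.27, 0.654, 0.27, 0.654]
ft_force: [-2.1, 0.2, 5.4]
opening: 0.0138
t 14.65 tcp [ 0.5383 -0.0224  0.062 ] x [-0.  0. -1.] jaw 2.353 q [ 0.85  0.97 -1.26  1.93  1.06  1.12  1.49] F [-2.1  0.2  5.4] M [0.24 0.49 0.06] op 0.0138
```

```bash
python3 -m pendant '[{"slide":[0,0,0],"dr":[0.12,0,0]},{"slide":[0,0,0],"dr":[0.12,0,0]},{"slide":[0,0,0],"dr":[0.12,0,0]},{"slide":[0,0,0],"dr":[0.12,0,0]},{"slide":[0,0,0],"dr":[0.12,0,0]},{"slide":[0,0,0],"dr":[0.12,0,0]},{"slide":[0,0,0],"dr":[0.12,0,0]},{"slide":[0,0,0],"dr":[0.12,0,0]},{"slide":[0,0,0],"dr":[0.12,0,0]},{"slide":[0,0,0],"dr":[0.12,0,0]},{"slide":[0,0,0],"dr":[0.12,0,0]},{"slide":[0,0,0],"dr":[0.06,0,0]},{"slide":[0,0,0],"dr":[0.05,0,0]},{"slide":[0,0,0],"dr":[0.04,0,0]},{"slide":[0,0,0],"dr":[0,0,0]},{"slide":[0,0,0],"dr":[0,0,0]}]'
python3 st.py
```

```text
t: 16.25
tcp_pos: [0.5385, -0.0222, 0.062]
tool_rot: [0.238, 0.666, -0.238, 0.666]
ft_force: [-2.6, 1.9, 6.1]
opening: 0.0154
t 16.25 tcp [ 0.5385 -0.0222  0.062 ] x [ 0. -0. -1.] jaw 0.886 q [ 0.74  0.78 -1.03  1.94  0.85  0.93  0.17] F [-2.6  1.9  6.1] M [0.24 0.45 0.42] op 0.0154
```

```bash
python3 -m pendant '[{"slide":[0,0,0],"dr":[0,0,0]},{"slide":[0,0,0],"dr":[0,0,0]},{"slide":[-30,0,0],"dr":[0,0,0]},{"slide":[-46,0,0],"dr":[0,0,0]},{"slide":[-46,0,0],"dr":[0,0,0]},{"slide":[-46,0,0],"dr":[0,0,0]},{"slide":[-20,27.5,-29.3],"dr":[0,0,0]},{"slide":[0,27.5,-29.3],"dr":[0,0,0]},{"slide":[0,27.5,-29.3],"dr":[0,0,0]},{"slide":[0,0,0],"dr":[0.11,0,0]},{"slide":[0,0,0],"dr":[0.11,0,0]},{"slide":[0,0,0],"dr":[0,0,0]},{"slide":[0,0,0],"dr":[0,0,0]},{"slide":[0,0,0],"dr":[0,0,0]},{"slide":[0,0,0],"dr":[0,0,0]}]' 1
python3 st.py
python3 - <<'E'
from h import *
c=imaging.calibration('wrist'); im=save('wrist','w3')
json.dump({k:np.array(v).tolist() for k,v in c.items()},open('c3.json','w'))
for n,z in {'cap_top':.128,'knob_left_grip':.081,'knob_right_grip':.081}.items():
    for r in imaging.boxes_of('wrist',n)[:3]: print(n,round(r['score'],2),np.round(r['uv']),np.round(atz('wrist',r['uv'],z,c),3))
for n,p in dict(cap=(.5224,.0971,.128),L=(.5058,.216,.081),R=(.5387,-.0219,.081)).items(): print(n,proj('wrist',p,c))
E
```

```text
t: 17.75
tcp_pos: [0.523, 0.0964, 0.2494]
tool_rot: [0.31, 0.636, -0.31, 0.635]
ft_force: [-0.2, 1.1, 0.2]
opening: 0.0924
t 17.75 tcp [0.523  0.0964 0.2494] x [-0.  0. -1.] jaw 0.663 q [ 0.67  0.52 -1.2   1.8   0.52  1.19 -0.04] F [-0.2  1.1  0.2] M [-0.02 -0.16 -0.03] op 0.0924
cap_top 0.94 [248.  34.] [0.409 0.199 0.128]
cap_top 0.85 [276. 199.] [0.517 0.099 0.128]
cap_top 0.65 [184.  91.] [0.391 0.126 0.128]
knob_left_grip 0.7 [231. 270.] [ 0.534 -0.013  0.081]
knob_left_grip 0.64 [334.  98.] [0.505 0.214 0.081]
knob_right_grip 0.61 [231. 273.] [ 0.537 -0.017  0.081]
cap [279.14093048 203.51461238]
L [336.57849273  96.24317292]
R [229.73108554 277.11262223]
```

View pics/w3.png

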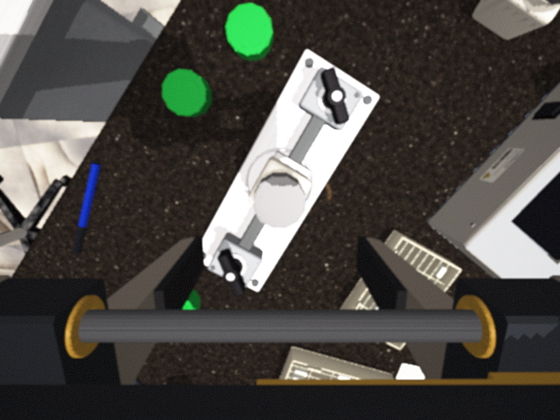

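Run:
```python
from h import *
c=json.load(open('c3.json')); im=cv2.imread('pics/w3.png')
def poly(p,r,col,im,z=.128):
    a=.139+np.pi/12+np.arange(12)*np.pi/6
    q=np.array([proj('wrist',(p[0]+r*np.cos(t),p[1]+r*np.sin(t),z),c) for t in a])
    return (q-[220,140])*6
b=cv2.resize(im[140:240,220:340],None,fx=6,fy=6,interpolation=cv2.INTER_CUBIC)
cv2.polylines(b,[poly((.5224,.0971),.0269,None,b).astype(np.int32)],True,(0,0,255),1)
cv2.imwrite('pics/w3c.png',b)
```

```text
(no output)
```

View pics/w3c.png

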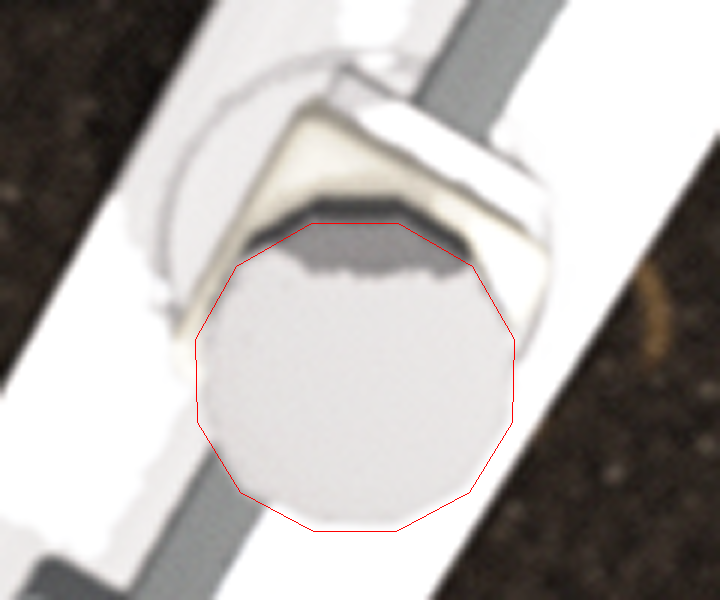

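```bash
python3 -m pendant '[{"slide":[35,0,-1],"dr":[0,0,0]},{"slide":[40,0,0],"dr":[0,0,0]},{"slide":[40,0,0],"dr":[0,0,0]},{"slide":[23,0,0],"dr":[0,0,0]},{"slide":[10,0,0],"dr":[0,0,0]},{"slide":[0,0,0],"dr":[0,0,0]},{"slide":[0,0,0],"dr":[0,0,0]},{"slide":[0,0,0],"dr":[0,0,0]}]'
python3 st.py .5224 .0971 .1015
python3 -m pendant '[{"slide":[0,0,0],"dr":[0,0,0]},{"slide":[0,0,0],"dr":[0,0,0]},{"slide":[0,0,0],"dr":[0,0,0]},{"slide":[0,0,0],"dr":[0,0,0]},{"slide":[0,0,0],"dr":[0,0,0]},{"slide":[0,0,0],"dr":[0,0,0]},{"slide":[0,0,0],"dr":[0,0,0]},{"slide":[0,0,0],"dr":[0,0,0]}]' 0.45 40
python3 st.py
```

```text
t: 18.75
tcp_pos: [0.5233, 0.0979, 0.103]
tool_rot: [0.311, 0.635, -0.31, 0.636]
ft_force: [0.4, 0.1, 1.0]
opening: 0.0919
t 18.75 tcp [0.5233 0.0979 0.103 ] x [ 0.002  0.    -1.   ] jaw 0.663 q [ 0.52  0.68 -1.02  1.93  0.72  0.95 -0.19] F [0.4 0.1 1. ] M [-0.01 -0.09  0.04] op 0.0919
slide mm [ 1.5 -1.2  0.1]
t: 19.55
tcp_pos: [0.5222, 0.0974, 0.1016]
tool_rot: [0.31, 0.636, -0.31, 0.635]
ft_force: [-0.7, -0.6, 2.0]
opening: 0.0518
t 19.55 tcp [0.5222 0.0974 0.1016] x [-0. -0. -1.] jaw 0.663 q [ 0.52  0.68 -1.02  1.94  0.72  0.95 -0.19] F [-0.7 -0.6  2. ] M [-0.22  0.14 -0.01] op 0.0518
```

```bash
python3 -m pendant '[{"slide":[0,0,0],"dr":[0,0,0]},{"slide":[2,0,0],"dr":[0,0,0]},{"slide":[2,0,0],"dr":[0,0,0]},{"slide":[2,0,0],"dr":[0,0,0]},{"slide":[0.5,0,0],"dr":[0,0,0]},{"slide":[0,0,0],"dr":[0,0,0]},{"slide":[0,0,0],"dr":[0,0,0]},{"slide":[0,0,0],"dr":[0,0,0]}]' 0 45
python3 st.py
```

```text
t: 20.35
tcp_pos: [0.5223, 0.0974, 0.0958]
tool_rot: [0.31, 0.635, -0.31, 0.636]
ft_force: [-4.2, -2.3, 10.6]
opening: 0.0518
t 20.35 tcp [0.5223 0.0974 0.0958] x [ 0.    -0.001 -1.   ] jaw 0.663 q [ 0.52  0.69 -1.01  1.94  0.73  0.94 -0.2 ] F [-4.2 -2.3 10.6] M [-0.56  0.73 -0.02] op 0.0518
```

```bash
python3 -m pendant '[{"slide":[1.2,0,0],"dr":[0,0,0]},{"slide":[0,0,0],"dr":[0,0,0]},{"slide":[0,0,0],"dr":[0,0,0]}]'
python3 st.py
```

```text
t: 20.65
tcp_pos: [0.5223, 0.0974, 0.0947]
tool_rot: [0.31, 0.635, -0.311, 0.636]
ft_force: [-4.5, -2.9, 11.5]
opening: 0.0516
t 20.65 tcp [0.5223 0.0974 0.0947] x [ 0.    -0.001 -1.   ] jaw 0.663 q [ 0.51  0.69 -1.01  1.94  0.74  0.94 -0.2 ] F [-4.5 -2.9 11.5] M [-0.65  0.77 -0.01] op 0.0516
```

```bash
python3 -m pendant '[{"slide":[0,0,0],"dr":[-0.08,0,0]},{"slide":[0,0,0],"dr":[-0.08,0,0]},{"slide":[0,0,0],"dr":[-0.08,0,0]},{"slide":[0,0,0],"dr":[0,0,0]}]'
python3 st.py
```

```text
t: 21.05
tcp_pos: [0.5227, 0.0979, 0.0949]
tool_rot: [0.231, 0.668, -0.231, 0.669]
ft_force: [-2.6, -1.5, 10.6]
opening: 0.0519
t 21.05 tcp [0.5227 0.0979 0.0949] x [ 0.001 -0.    -1.   ] jaw 0.905 q [ 0.54  0.72 -1.06  1.94  0.78  0.96  0.  ] F [-2.6 -1.5 10.6] M [-0.52  0.54  0.15] op 0.0519
```

```bash
python3 -m pendant '[{"slide":[0.1,0,0],"dr":[-0.1,0,0]},{"slide":[0.1,0,0],"dr":[-0.1,0,0]},{"slide":[0,0,0],"dr":[-0.1,0,0]},{"slide":[0,0,0],"dr":[-0.1,0,0]},{"slide":[0,0,0],"dr":[-0.1,0,0]},{"slide":[0,0,0],"dr":[-0.1,0,0]},{"slide":[0,0,0],"dr":[-0.1,0,0]},{"slide":[0,0,0],"dr":[-0.1,0,0]},{"slide":[0,0,0],"dr":[-0.1,0,0]},{"slide":[0,0,0],"dr":[0,0,0]},{"slide":[0,0,0],"dr":[0,0,0]}]'
python3 st.py
```

```text
t: 22.15
tcp_pos: [0.5224, 0.0979, 0.0947]
tool_rot: [-0.082, 0.702, 0.082, 0.702]
ft_force: [-3.5, -2.3, 9.8]
opening: 0.0515
t 22.15 tcp [0.5224 0.0979 0.0947] x [ 0. -0. -1.] jaw 1.803 q [ 0.63  0.85 -1.23  1.93  0.93  1.08  0.79] F [-3.5 -2.3  9.8] M [-0.48  0.64  0.07] op 0.0515
```

```bash
python3 -m pendant '[{"slide":[-3,0,0],"dr":[0,0,0]},{"slide":[-3,0,0],"dr":[0,0,0]},{"slide":[-3,0,0],"dr":[0,0,0]},{"slide":[-3,0,0],"dr":[0,0,0]},{"slide":[0,0,0],"dr":[0,0,0]}]'
python3 st.py
```

```text
t: 22.65
tcp_pos: [0.5224, 0.0975, 0.1057]
tool_rot: [-0.082, 0.702, 0.082, 0.702]
ft_force: [0.5, -1.2, -0.8]
opening: 0.0513
t 22.65 tcp [0.5224 0.0975 0.1057] x [ 0.  0. -1.] jaw 1.803 q [ 0.64  0.84 -1.24  1.93  0.91  1.1   0.8 ] F [ 0.5 -1.2 -0.8] M [-0.02 -0.06 -0.02] op 0.0513
```

```bash
python3 -m pendant '[{"slide":[-10,0,0],"dr":[0,0,0]},{"slide":[-15,0,0],"dr":[0,0,0]},{"slide":[-15,0,0],"dr":[0,0,0]},{"slide":[-15,0,0],"dr":[0,0,0]},{"slide":[-13,0,0],"dr":[0,0,0]},{"slide":[-8,0,0],"dr":[0,0,0]},{"slide":[0,0,0],"dr":[0,0,0]},{"slide":[0,0,0],"dr":[0,0,0]},{"slide":[0,0,0],"dr":[0,0,0]},{"slide":[0,0,0],"dr":[0,0,0]},{"slide":[0,0,0],"dr":[0,0,0]}]'
python3 st.py
python3 - <<'E'
from h import *
a=save('scene','s9')[170:330,190:350]; save('wrist','w9'); b=save('top','t9')[195:265,190:310]
b=cv2.resize(b,(480,280),interpolation=cv2.INTER_CUBIC); a=cv2.resize(a,(480,480),interpolation=cv2.INTER_CUBIC)
w=cv2.imread('pics/w9.png')[:,:,::-1]; w=cv2.resize(w,(300,225))
out=np.zeros((480,780,3),np.uint8); out[:,:480]=a; out[:225,480:]=w; out[240:240+175,480:]=cv2.resize(b,(300,175))
cv2.imwrite('pics/end.png',out[:,:,::-1])
E
```

```text
t: 23.75
tcp_pos: [0.5221, 0.0975, 0.1813]
tool_rot: [-0.082, 0.703, 0.082, 0.702]
ft_force: [-0.4, 0.1, -0.2]
opening: 0.0516
t 23.75 tcp [0.5221 0.0975 0.1813] x [-0.001 -0.    -1.   ] jaw 1.803 q [ 0.7   0.76 -1.35  1.87  0.8   1.21  0.87] F [-0.4  0.1 -0.2] M [ 0.06 -0.12  0.01] op 0.0516
```

View pics/end.png

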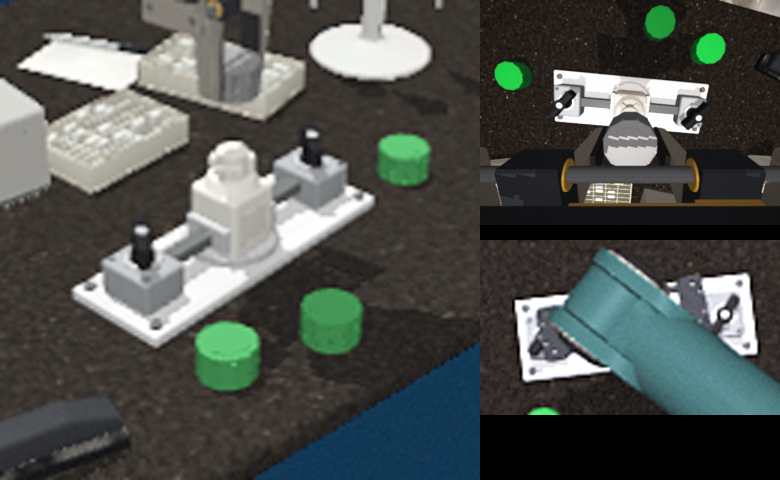

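The cap is held level in the fingers above the bare neck. The bottle stands upright in its seat, and both knobs are still at the stop angle. I am handing in.

```bash
python3 -c "from cell import order; print(order.hand_in())"; python3 st.py
```

```text
the job is handed in; nothing more can be done
None
the job is handed in; nothing more can be done
```

The job is done and handed in at about 24 s of the 59 s allowed; the hand-in reports no verdict.

**What I did**
- **Knobs:** I turned the left and then the right wing knob clockwise until the wrist moment rose to 0.48 and 0.42 N m, against about 0.1 N m to turn them freely.
- **Cap:** I gripped the cap across its flats and pressed it down about 6.9 mm at 11.5 N. I then turned it 1.14 rad counter-clockwise while pressed and lifted it straight up.

**Last checks**
- **Height and position:** The tool is 79.7 mm above where it gripped the cap and within about 1 mm of the measured vice centre. It points straight down.
- **Grip:** The fingers still stand at 51.6 mm on the 52 mm cap, and the wrist force is near zero.
- **Final picture:** It shows the cap in the fingers, the bottle with its bare neck upright in its seat, and the knob bars at their stops. The stapler and tray also appear to be where they started. The spare bottle and timer were outside the crop and not rechecked, but the arm did not come near them.

**What went wrong or disagreed**
- **First measurement:** My first wrist measurement paired the picture with a calibration from after the arm had settled, about 1 cm off. I repeated it before acting on it.
- **First grip on the left knob:** The fingers closed on something 22 mm wide below the bar, probably its hub. I opened them, raised 8 mm and gripped the bar properly at 14 mm.
- **Press depth:** The spring force suggested about 6 mm of press, against 6.9 mm from the tool travel. Either is above the 5.5 mm needed.

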